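# Fit the drive sprocket and its set collar on a splined gearbox shaft

### The arm

A 7-joint arm with a two-finger parallel gripper is mounted at the origin on the work surface. World frame = base frame: x ahead of the robot, y to its left, z up, the work surface at z = 0. Lengths are in m, angles in rad, forces in N, time in s.
With the tool pointing down it reaches from about 0.4 to 0.85 m from the base axis. Payload 4.5 kg.
Tool frame: the origin (TCP) lies between the finger pads; the fingertips stand 11 mm ahead of it and the grasp point (between the pads) lies 8 mm behind it (r.nose_length is the distance from the TCP to the fingertips, in m); z points along the fingers, y is the line along which they close (so a half turn about z gives the same grasp; the last joint's range is limited). The gripper opens to 88 mm and grips with 3 to 60 N. Pads are 18 mm wide; open, the fingers measure 123 mm over their backs; the gripper's body (75 mm by 187 mm) begins 45 mm behind the grasp point.
Start: joints at [-1.081, 0.689, -0.195, 1.565, 0.157, 0.902, -0.215], TCP at [0.275, 0.561, 0.212] pointing down, gripper open.
Joint ranges: [-3.01, 3.01], [-0.46, 2.08], [-1.47, 1.51], [0.13, 2.56], [-1, 4.14], [0.04, 2.09], [-2.66, 2.66]. Speed limits (rad/s): [2.57, 2.57, 3.14, 3.14, 3.14, 3.14, 3.14].

### API

Orientations are given as a unit quaternion [x, y, z, w].
In Python, from plant import get_state, snapshot, camera_model, r gives the robot as it stands.
- The arm moves only by the shell command python3 -m inch 'ROWS' [FORCE]. ROWS is text: rows parted by semicolons, each of 7 numbers parted by spaces: the opening, from -1 (shut) to 1 (fully open), then the shift along the tool's x, y, z in m, then the turn, a rotation vector about the tool's x, y, z in rad. A call has 1 to 20 rows; each row shifts and turns the commanded pose from where the row before left it, along the tool's axes as they then stand; what a row does not reach is not made up. A row lasts 1/12 s, in which the tool goes at most 41.7 mm and 7.16 degrees, less where a joint would pass 70% of its speed; a pose out of reach is approached as far as the arm can. A call is refused whole if a number of a shift passes 0.0417 or a number of a turn 0.125, either way. A call with a gripper value outside its range is refused whole. The fingers move at their own pace and stop on an object; FORCE is the grip in N (left out, the last holds). Time passes only in rows, so rows that do not move let the fingers close. It gives the time, the measured TCP pose, the force, the opening and the grip force at its end, in the units of the state.
- get_state(): the state, without advancing time (a new reading comes with each control period).
- snapshot(name): name is "scene" or "side" or "wrist"; returns (picture, depth): 420x560x3 uint8, red, green, blue; 420x560 float32, m along the optical axis (not along the pixel's ray), 0 where there is no reading.
- camera_model(name): a dict with "intrinsics" (3x3 intrinsics, pixels), "view" (4x4, takes a point from world to camera coordinates). Camera axes: x right, y down, z forward; pixel columns grow to the right and rows downward; lengths in m; the calibration is good to about 2 mm. A picture is of the moment at which its call begins: read the wrist's pose just before it. camera_model takes no time and is no camera call; for the wrist camera it gives the pose at the moment of the call.
- r.finish_job(): hands the job in; it is judged then, once.
The state is a dict: "clock": time; "q": joint angles; "qd": joint speeds; "joint_torque": joint torques, N m; "tool_pos": TCP position; "eef_rot": TCP orientation; "contact_force": force on the tool from outside, world axes, zero at the start; "moment": the same for the moment, N m; "opening": opening from 0.0 (shut) to 1.0 (fully open); "finger_force": force on a finger pad.
Only numpy, scipy, OpenCV 4.12 (cv2) and the standard library are available. Lean on these libraries where they do the work, as an engineer would, in place of code of your own. Each camera call takes 0.05 s, during which the arm holds its last target. There are 200 camera calls.

### The job

Fit the chain sprocket on the gearbox's upright splined shaft, hub upward: rest it on the shaft end, push lightly and turn it slowly until the splines let it in, then take it down gently until it is fully home against the shaft's shoulder. Then slip the set collar over the shaft end and down flat on the hub, and let go of it all. Never drop or force the parts, and leave the tin, the spanner and the wooden block where they are.

Things in the scene. Friction and masses are not known exactly. Their poses are not given: they have to be found in the camera images.
- gearbox: Heavy grey gearbox fixed on the bench: flange 200 x 170 mm, casing 150 x 130 mm, input shaft along its own +x. Origin: centre of the underside; z up. On its vertical axis, on top, a bearing cap (116 mm across, top at 115 mm) from which the bare steel output shaft points straight up: a shoulder 52 mm across, its flat top at 125 mm, and above that the splined end, 61 mm long.
- shoulder (a point): Centre of the shoulder's flat top, on the shaft's axis, where the sprocket's underside rests when home. Axes are the gearbox's and do not show the shaft's angle: it may stand at any angle about its axis, independent of the gearbox's yaw and not reported. It turns only with much drag (about 0.6 N m), so it stays put while a part is turned on its end under a light push (about 10 N).
- shaft_top (a point): Centre of the shaft's end, 61 mm above the shoulder (186 mm above the bench). The splines: 6 equal straight teeth 60 degrees apart, 8.7 mm wide, 35 mm across the crests, 27 mm across the roots, their ends bevelled inward over the last 3.5 mm, which helps to centre a part set on them.
- sprocket: Bare steel chain sprocket with a hub on one side, 0.6 to 0.9 kg, 40 mm high: a 17-tooth plate 9 mm thick and 94 mm across, above it a round hub 56 mm across. It starts on the bench plate down, hub up, the way it goes on the shaft. Origin: centre of the underside; z up the hub.
- hub_top (a point): Centre of the hub's top, 40 mm above the sprocket's underside. Bore, 29 mm between the lands, 6 grooves 10 mm wide, 37.6 mm across their floors, 60 degrees apart, one on +x; about 1 mm play on the shaft. It enters in any of 6 positions, each within about 3 degrees, so up to 60 degrees of turning meets one; until then it rides on the tooth ends 60 mm above the shoulder. If it binds, wiggle it.
- collar: Bare steel set collar: plain ring 56 mm across, 16 mm high, round bore 37.6 mm, 0.15 to 0.22 kg, flat on the bench at the start. It slides over the splined shaft at any angle. Origin: centre of the underside; z up. In place its underside lies on the hub, 40 mm above the shoulder, and the shaft end stands 5 mm out of it.
- grease_tin: Bystander: round metal tin, 84 mm across, 85 mm high, standing on the bench. Origin: centre of the underside.
- spanner: Bystander: steel spanner, 200 mm long, lying on the bench along its own x.
- stock_block: Bystander: wooden block 160 x 70 x 45 mm lying on the bench. Origin: centre of the underside.
There are look-alikes about, which are no part of the job. Several things look just like the collar: the one meant starts farthest to the robot's left. There is more than one size of the sprocket; the one meant has the size given above.

How it is judged:
On the way, in this order (a step that is already met when the one before it is completed fails the run):
1. the sprocket is home on the splines, hub up, its underside within 2 mm of the shoulder (z of sprocket in the frame of shoulder below 0.002 m and horizontal distance between sprocket and shoulder below 0.003 m and angle between sprocket's own z axis and vertical below 0.06 rad), for 0.2 s.
2. the collar is round the shaft and lies flat on the hub (z of collar in the frame of shoulder below 0.0425 m and horizontal distance between collar and shoulder below 0.004 m and angle between collar's own z axis and vertical below 0.08 rad), for 0.2 s.
At the end, for the whole second after the job is handed in: The sprocket sits on the splines hub up, its underside within 2 mm of the shoulder, centred within 3 mm and upright within 3.4 degrees; the collar is round the shaft and flat on the hub (underside within 2.5 mm of it, centred within 4 mm, within 4.5 degrees of level); both are at rest (all of step 1 and all of step 2 and linear speed of each of sprocket, collar below 0.02 m/s); the robot touches nothing.
It fails at once if the sprocket is slammed or forced on the gearbox or its shaft (more than 80 N) (contact force between sprocket and gearbox above 80 N).
It fails at once if the collar is slammed or forced on the shaft or the sprocket (more than 80 N) (contact force between collar and gearbox above 80 N or contact force between collar and sprocket above 80 N).
It fails at once if the sprocket or the collar is let fall down the shaft (faster than 0.3 m/s) ((horizontal distance between sprocket and shoulder below 0.006 m and z of sprocket in the frame of shoulder below 0.058 m and linear speed of sprocket above 0.3 m/s) or (horizontal distance between collar and shoulder below 0.006 m and z of collar in the frame of shoulder below 0.058 m and linear speed of collar above 0.3 m/s)).
It fails at once if the tin, the spanner or the wooden block is moved by more than 30 mm (distance of any of grease_tin, spanner, stock_block from where it was at the start of the episode above 0.03 m).
It also fails if it takes over 72 s, if anything falls off the work surface, if the arm or the gripper's body presses on something with over 40 N, if the wrist force passes 120 N, or if a joint passes its speed limit or range.

## Working session

There is one attempt and no reset: what is moved stays moved. The work goes in short steps, Python scripts to look and compute and a shell command to move; the robot and the scene stay as the last step left them, time stands still between calls to the robot, and variables do not carry over. Pictures are saved under pics/ and viewed, at most 10 in all, crops included, and the job is handed in when it is done.

```bash
ls; mkdir -p pics; cat > h.py <<'E'
import numpy as np, cv2
from plant import get_state, snapshot, camera_model, r
from scipy.spatial.transform import Rotation as R
def snap(n,f=None):
    m=camera_model(n); p,d=snapshot(n)
    if f: cv2.imwrite('pics/'+f,cv2.cvtColor(p,cv2.COLOR_RGB2BGR))
    return p,d,m
def cloud(d,m):
    K=m["intrinsics"]; T=np.linalg.inv(m["view"])
    v,u=np.mgrid[:d.shape[0],:d.shape[1]]
    P=np.stack([(u-K[0][2])/K[0][0]*d,(v-K[1][2])/K[1][1]*d,d],-1)
    P=P@T[:3,:3].T+T[:3,3]; P[d==0]=np.nan
    return P
E
python3 - <<'E'
from h import *
for n in("scene","side"):
    p,d,m=snap(n,n+'1.png'); np.savez(n+'1.npz',p=p,d=d,K=m["intrinsics"],V=m["view"])
    print(n,np.linalg.inv(m["view"])[:3,3])
a=np.hstack([cv2.imread('pics/scene1.png')]); s=get_state(); print(s['clock'],R.from_quat(s['eef_rot']).as_matrix().round(3),s['contact_force'])
E
```

```text
pics
scene [0.86015556 0.55322139 1.04817969]
side [ 0.31982957 -0.76704989  0.80046558]
0.1 [[-0.898  0.44  -0.001]
 [ 0.44   0.898 -0.002]
 [-0.    -0.002 -1.   ]] [ 0.07126871  0.17263635 -0.28376877]
```

View pics/scene1.png

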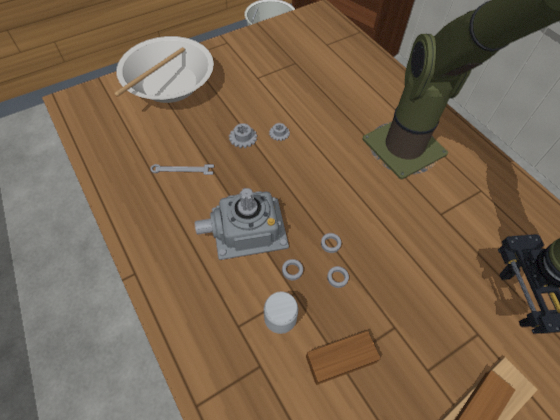

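View pics/side1.png

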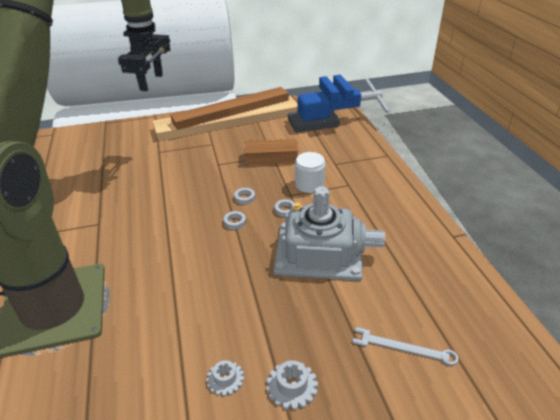

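The scene view shows the gearbox shaft at (247,196) and two sprockets, at (243,134) and (279,131). There are three rings, at (331,242), (292,269) and (338,276). The tin is at (281,312), the block at (343,357) and the spanner at (183,169). The side view shows the same things. I'll measure them all by depth.

```bash
python3 - <<'E'
from h import *
for n in("scene","side"):
    z=np.load(n+'1.npz'); m=dict(intrinsics=z['K'],view=z['V']); P=cloud(z['d'],m)
    h=P[...,2]; ok=(h>0.006)&(P[...,0]>.25)&(P[...,0]<1.0)&(abs(P[...,1])<.75)
    k,l,st,c=cv2.connectedComponentsWithStats(ok.astype(np.uint8))
    for i in range(1,k):
        if st[i,4]<60: continue
        Q=P[l==i]; zt=np.percentile(Q[:,2],97); T=Q[Q[:,2]>zt-.004]
        (cx,cy),rad=cv2.minEnclosingCircle(T[:,:2].astype(np.float32))
        (ax,ay),ar=cv2.minEnclosingCircle(Q[:,:2].astype(np.float32))
        print(n,c[i].round(),st[i,4],'top z %.3f c %.3f %.3f r %.3f | all %.3f %.3f r %.3f'%(zt,cx,cy,rad,ax,ay,ar))
    T=P[(h>.178)&(h<.195)&(abs(P[...,0]-.6)<.2)&(abs(P[...,1])<.3)]
    print('shaft',len(T),np.nanmedian(T,0),cv2.minEnclosingCircle(T[:,:2].astype(np.float32)))
E
```

```text
scene [170.  75.] 2464 top z 0.117 c 0.707 -0.599 r 0.054 | all 0.572 -0.652 r 0.199
scene [279. 132.] 224 top z 0.033 c 0.330 -0.260 r 0.020 | all 0.332 -0.260 r 0.036
scene [243. 135.] 460 top z 0.043 c 0.444 -0.306 r 0.030 | all 0.443 -0.313 r 0.055
scene [183. 169.] 233 top z 0.012 c 0.674 -0.293 r 0.098 | all 0.680 -0.281 r 0.100
scene [246. 225.] 4379 top z 0.173 c 0.601 0.013 r 0.017 | all 0.609 0.006 r 0.139
scene [331. 243.] 194 top z 0.020 c 0.427 0.176 r 0.028 | all 0.427 0.176 r 0.029
scene [536. 281.] 3552 top z 0.444 c 0.293 0.541 r 0.027 | all 0.293 0.552 r 0.094
scene [292. 269.] 219 top z 0.020 c 0.565 0.188 r 0.028 | all 0.565 0.188 r 0.029
scene [338. 277.] 230 top z 0.020 c 0.471 0.270 r 0.028 | all 0.470 0.270 r 0.029
scene [281. 313.] 1149 top z 0.089 c 0.661 0.283 r 0.038 | all 0.660 0.271 r 0.054
scene [342. 357.] 2280 top z 0.049 c 0.589 0.448 r 0.085 | all 0.582 0.449 r 0.093
scene [494. 395.] 3164 top z 0.064 c 0.384 0.697 r 0.076 | all 0.362 0.698 r 0.117
shaft 114 [0.60210037 0.01434956 0.18582122] ((0.6010266542434692, 0.012676490470767021), 0.0172809697
[... 161 characters left out ...]
658 r 0.384
side [314. 220.] 8759 top z 0.156 c 0.602 0.010 r 0.019 | all 0.593 0.201 r 0.309
side [244. 195.] 198 top z 0.018 c 0.471 0.267 r 0.029 | all 0.474 0.270 r 0.032
side [235. 219.] 224 top z 0.018 c 0.427 0.173 r 0.029 | all 0.428 0.173 r 0.029
side [373. 339.] 271 top z 0.010 c 0.632 -0.260 r 0.048 | all 0.632 -0.260 r 0.048
side [432. 353.] 279 top z 0.009 c 0.718 -0.312 r 0.053 | all 0.718 -0.312 r 0.053
side [225. 375.] 616 top z 0.031 c 0.330 -0.262 r 0.022 | all 0.331 -0.264 r 0.034
side [292. 384.] 1644 top z 0.041 c 0.446 -0.308 r 0.029 | all 0.447 -0.308 r 0.047
shaft 133 [0.60056531 0.00739934 0.18457595] ((0.6025314927101135, 0.011152158491313457), 0.018063439056277275)
```

Candidates:
- **Sprocket:** (243,134), tip radius about 47 mm and 40 mm high, or (279,131), radius about 33 mm and smaller. I choose (243,134).
- **Collar:** (338,276) at y=0.27, (292,269) at y=0.19, or (331,242) at y=0.18. I choose (338,276), the farthest left.

I'll check both in one crop.

```bash
python3 - <<'E'
import cv2
a=cv2.imread('pics/scene1.png'); a=a[105:305,215:375]; cv2.imwrite('pics/crop1.png',cv2.resize(a,None,fx=3,fy=3,interpolation=cv2.INTER_CUBIC))
E
```

```text
(no output)
```

View pics/crop1.png

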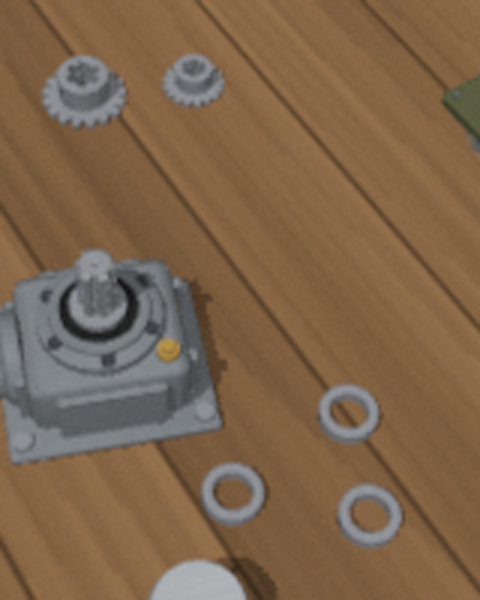

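```bash
python3 -m inch '1 -0.039 -0.0014 -0.01 0 0 0.064;1 -0.039 -0.0014 -0.01 0 0 0.064;1 -0.039 -0.0014 -0.01 0 0 0.064;1 -0.039 -0.0014 -0.01 0 0 0.064;1 -0.039 -0.0014 0 0 0 0.064;1 -0.039 -0.0014 0 0 0 0.064;1 -0.039 -0.0014 0 0 0 0.064;1 -0.039 -0.0014 0 0 0 0.064;1 -0.039 -0.0014 0 0 0 0.064;1 -0.039 -0.0014 0 0 0 0.064;1 -0.039 -0.0014 0 0 0 0.064;1 -0.039 -0.0014 0 0 0 0.064;1 -0.039 -0.0014 0 0 0 0.064;1 -0.039 -0.0014 0 0 0 0.064;1 -0.039 -0.0014 0 0 0 0.064;1 -0.039 -0.0014 0 0 0 0.064;1 -0.039 -0.0014 0 0 0 0.064;1 0 0 0 0 0 0'
```

```text
clock: 1.6
tool_pos: [0.6141, 0.0163, 0.2516]
eef_rot: [0.703, 0.711, -0.003, 0.003]
contact_force: [0.0, -1.8, -0.1]
opening: 1.001
finger_force: 0.0
```

The crop confirms both choices: the larger sprocket at crop (84,90), with hub and splined bore up, and the collar at crop (370,515). The arm is now over the shaft, so I'll look from the wrist.

```bash
python3 - <<'E'
from h import *
p,d,m=snap('wrist','w1.png'); np.savez('w1.npz',p=p,d=d,K=m["intrinsics"],V=m["view"])
P=cloud(d,m); T=P[(P[...,2]>.18)&(P[...,2]<.195)&(abs(P[...,0]-.6)<.05)&(abs(P[...,1]-.012)<.05)]
print(np.linalg.inv(m["view"]).round(3)); 
if len(T): print(len(T),T.mean(0),cv2.minEnclosingCircle(T[:,:2].astype(np.float32)))
E
```

```text
[[ 1.     0.01   0.003  0.615]
 [ 0.011 -0.96  -0.279  0.088]
 [ 0.     0.279 -0.96   0.423]
 [ 0.     0.     0.     1.   ]]
1026 [0.60238194 0.0135308  0.18401183] ((0.6021543145179749, 0.012662633322179317), 0.017502546310424805)
```

View pics/w1.png

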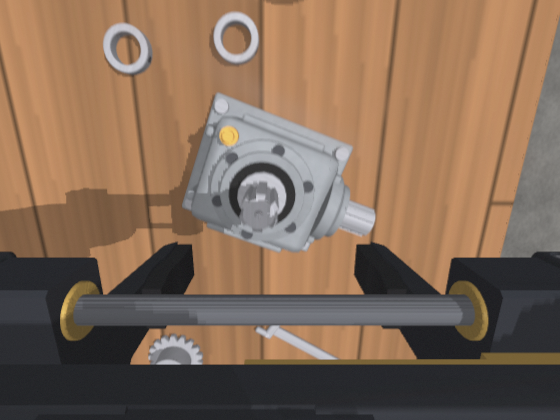

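The wrist view shows the shaft end at (260,205) and the chosen sprocket at (175,355). The shaft axis is (0.602, 0.013). Next I go to the sprocket.

```bash
python3 -m inch '1 -0.0365 -0.0074 0 0 0 0.063;1 -0.0365 -0.0074 0 0 0 0.063;1 -0.0365 -0.0074 0 0 0 0.063;1 -0.0365 -0.0074 0 0 0 0.063;1 -0.0365 -0.0074 0 0 0 0.063;1 -0.0365 -0.0074 0 0 0 0.063;1 -0.0365 -0.0074 0.02 0 0 0.063;1 -0.0365 -0.0074 0.02 0 0 0.063;1 -0.0365 -0.0074 0.02 0 0 0.063;1 -0.0365 -0.0074 0.02 0 0 0.063;1 0 0 0.02 0 0 0;1 0 0 0 0 0 0'
cat >> h.py <<'E'
def to(x,y,z=None):
    "shift in tool axes from the present pose to a world point"
    s=get_state(); t=np.array(s['tool_pos']); M=R.from_quat(s['eef_rot']).as_matrix()
    g=np.array([x,y,t[2] if z is None else z]); print('tool',t.round(4),'shift',(M.T@(g-t)).round(4),'yaw',np.degrees(np.arctan2(M[1,0],M[0,0])).round(1),'q7',round(float(s['q'][6]),2))
def ring(P,c,z0,z1,rad):
    T=P[(P[...,2]>z0)&(P[...,2]<z1)&(np.hypot(P[...,0]-c[0],P[...,1]-c[1])<rad)]
    print(len(T),T.mean(0).round(4),cv2.minEnclosingCircle(T[:,:2].astype(np.float32)))
    return T
E
python3 - <<'E'
from h import *
p,d,m=snap('wrist','w2.png'); np.savez('w2.npz',p=p,d=d,K=m["intrinsics"],V=m["view"])
P=cloud(d,m); ring(P,(.445,-.307),.036,.05,.045); ring(P,(.445,-.307),.005,.014,.055); to(.445,-.307,.025)
E
```

```text
clock: 2.65
tool_pos: [0.4507, -0.2977, 0.1498]
eef_rot: [0.886, 0.464, -0.002, -0.003]
contact_force: [0.7, 0.3, -0.1]
opening: 1.003
finger_force: 0.0
1466 [ 0.4475 -0.3068  0.0385] ((0.4469163417816162, -0.30777859687805176), 0.028336871415376663)
2392 [ 0.4521 -0.3002  0.0077] ((0.4467465281486511, -0.30735623836517334), 0.047252122312784195)
tool [ 0.4533 -0.2966  0.1514] shift [-0.0134 -0.0004  0.1264] yaw 55.5 q7 0.08
```

View pics/w2.png

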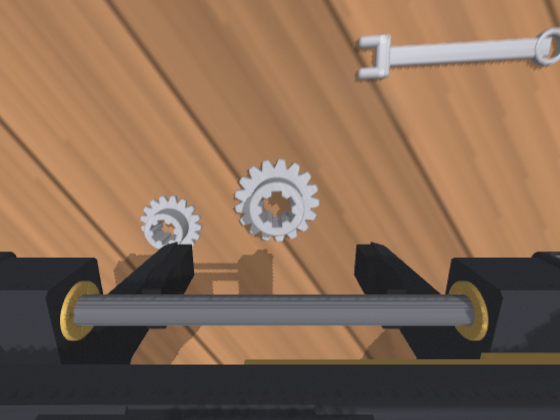

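The wrist view shows the big sprocket centred at (277,203), with hub radius 28 mm and plate radius 47 mm, which matches the size given. I go down over it.

```bash
python3 -m inch '1 -0.006 0 0.03 0 0 0;1 -0.006 -0.001 0.03 0 0 0;1 0 0 0 0 0 0;1 0 0 0 0 0 0;1 0 0 0 0 0 0' 
python3 - <<'E'
from h import *
to(.4468,-.3075,.024); to(.4468,-.3075,.024)
p,d,m=snap('wrist'); P=cloud(d,m); ring(P,(.447,-.307),.036,.05,.04); to(.4468,-.3075,.024)
E
```

```text
clock: 3.12
tool_pos: [0.4487, -0.3069, 0.0945]
eef_rot: [0.885, 0.466, 0.001, 0.001]
contact_force: [-0.1, -0.6, 0.2]
opening: 1.002
finger_force: 0.0
tool [ 0.4487 -0.3069  0.0945] shift [-0.0017 -0.0014  0.0705] yaw 55.6 q7 0.12
tool [ 0.4487 -0.3069  0.0945] shift [-0.0017 -0.0014  0.0705] yaw 55.6 q7 0.12
2227 [ 0.4475 -0.3066  0.0385] ((0.44690513610839844, -0.30764102935791016), 0.02822750434279442)
tool [ 0.4487 -0.3072  0.0948] shift [-0.0014 -0.0016  0.0708] yaw 55.6 q7 0.12
```

```bash
python3 -m inch '1 -0.0015 -0.0015 0.02 0 0 0;1 0 0 0.02 0 0 0;1 0 0 0.015 0 0 0;1 0 0 0.01 0 0 0;1 0 0 0.005 0 0 0;1 0 0 0 0 0 0;1 0 0 0 0 0 0;-1 0 0 0 0 0 0;-1 0 0 0 0 0 0;-1 0 0 0 0 0 0;-1 0 0 0 0 0 0;-1 0 0 0 0 0 0;-1 0 0 0 0 0 0;-1 0 0 0 0 0 0;-1 0 0 0 0 0 0' 45
```

```text
clock: 4.42
tool_pos: [0.4443, -0.308, 0.0229]
eef_rot: [0.885, 0.465, -0.0, -0.0]
contact_force: [0.3, 0.3, 0.0]
opening: 0.422
finger_force: 0.0
```

```bash
python3 -m inch '-1 0 0 0 0 0 0;-1 0 0 0 0 0 0;-1 0 0 0 0 0 0;-1 0 0 0 0 0 0' 45
```

```text
clock: 4.75
tool_pos: [0.4443, -0.308, 0.0229]
eef_rot: [0.885, 0.465, 0.0, -0.0]
contact_force: [0.1, 0.3, -0.8]
opening: 0.115
finger_force: 0.0
```

```bash
python3 - <<'E'
from h import *
p,d,m=snap('wrist','w3.png')
P=cloud(d,m); ring(P,(.447,-.307),.036,.05,.035); to(.4468,-.3075,.024)
E
```

```text
2648 [ 0.453  -0.299   0.0387] ((0.4468322992324829, -0.30781784653663635), 0.028255365788936615)
tool [ 0.4443 -0.308   0.0229] shift [ 0.0019  0.0017 -0.0011] yaw 55.5 q7 0.14
```

View pics/w3.png

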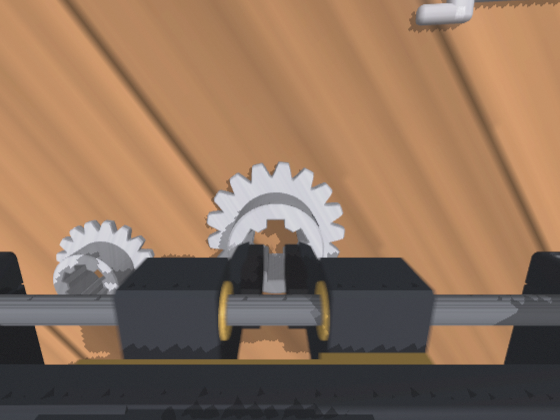

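The fingers closed without meeting the hub. They appear at (275,265), with the bore at (270,237). I'll check where the fingers really are by depth.

```bash
python3 - <<'E'
from h import *
s=get_state(); M=R.from_quat(s['eef_rot']).as_matrix(); t=np.array(s['tool_pos'])
p,d,m=snap('wrist'); P=cloud(d,m); K=np.array(m['intrinsics']); V=np.array(m['view'])
for n,X in dict(tcp=t,tip=t+M@[0,0,.011],grasp=t-M@[0,0,.008],hub=np.array([.4468,-.3077,.04]),hubb=np.array([.4468,-.3077,.0])).items():
    c=V[:3,:3]@X+V[:3,3]; print(n,X.round(3),(K@c/c[2])[:2].round(),c[2].round(3))
for v in range(215,300,8):
    print(v,[(tuple(((P[v,u]-t)@M).round(3))) for u in (245,255,275,300,310)])
print(np.array(s['q']).round(3), r.nose_length, [a for a in dir(r) if a[0]!='_'])
E
```

```text
tcp [ 0.444 -0.308  0.023] [272. 243.] 0.184
tip [ 0.444 -0.308  0.012] [272. 236.] 0.195
grasp [ 0.444 -0.308  0.031] [272. 248.] 0.177
hub [ 0.447 -0.308  0.04 ] [275. 251.] 0.167
hubb [ 0.447 -0.308  0.   ] [275. 228.] 0.206
215 [(np.float64(0.023), np.float64(-0.015), np.float64(-0.015)), (np.float64(0.023), np.float64(-0.009), np.float64(-0.016)), (np.float64(0.023), np.float64(0.002), np.float64(-0.016)), (np.float64(0.023), np.float64(0.015), np.float64(-0.017)), (np.float64(0.021), np.float64(0.022), np.float64(-0.01))]
223 [(np.float64(0.019), np.float64(-0.015), np.float64(-0.017)), (np.float64(0.019), np.float64(-0.009), np.float64(-0.017)), (np.float64(0.005), np.float64(0.002), np.float64(0.024)), (np.float64(0.018), np.float64(0.016), np.float64(-0.015)), (np.float64(0.018), np.float64(0.021), np.float64(-0.015))]
231 [(np.float64(0.014), np.float64(-0.015), np.float64(-0.017)), (np.float64(-0.001), np.float64(-0.012), np.float64(0.025)), (np.float64(-0.001), np.float64(0.002), np.float64(0.024)), (np.float64(0.005), np.float64(0.018), np.float64(0.008)), (np.float64(0.
[... 1894 characters left out ...]
oat64(0.011), np.float64(-0.01), np.float64(-0.072)), (np.float64(0.01), np.float64(-0.006), np.float64(-0.069)), (np.float64(-0.021), np.float64(0.002), np.float64(-0.017)), (np.float64(0.01), np.float64(0.011), np.float64(-0.07)), (np.float64(0.029), np.float64(0.011), np.float64(-0.102))]
295 [(np.float64(0.028), np.float64(-0.007), np.float64(-0.104)), (np.float64(0.027), np.float64(-0.004), np.float64(-0.102)), (np.float64(0.027), np.float64(0.001), np.float64(-0.102)), (np.float64(0.027), np.float64(0.008), np.float64(-0.103)), (np.float64(0.028), np.float64(0.01), np.float64(-0.104))]
[ 0.469  0.887  0.087  1.957 -0.225  0.307  0.137] 0.011 ['Unreachable', 'finish_job', 'nose_length']
```

```bash
python3 - <<'E'
from h import *
s=get_state(); M=R.from_quat(s['eef_rot']).as_matrix(); t=np.array(s['tool_pos'])
for n in('side','scene'):
    p,d,m=snap(n,n+'2.png'); P=cloud(d,m); Q=(P-t)@M
    dark=(p.max(-1)<70)&(abs(Q[...,0])<.03)&(abs(Q[...,1])<.06)&(P[...,2]>.015)
    v,u=np.nonzero(dark); q=Q[dark]
    print(n,len(q),'lowest tool z',np.sort(q[:,2])[-12:].round(3), 'x',np.percentile(q[q[:,2]>-.06],[5,95],axis=0).round(3) if (q[:,2]>-.06).any() else '', 'px',np.median(u),np.median(v))
z=np.load('w2.npz');p=z['p'];P=cloud(z['d'],dict(intrinsics=z['K'],view=z['V']))
dark=(p.max(-1)<70); dark[:246]&=True
for u in (180,370): 
    for v in range(238,262,4): print(u,v,P[v,u].round(3),p[v,u])
E
python3 - <<'E'
import cv2
a=cv2.imread('pics/side2.png'); a=a[260:420,160:400]; cv2.imwrite('pics/crop2.png',cv2.resize(a,None,fx=3,fy=3,interpolation=cv2.INTER_CUBIC))
E
```

```text
side 2085 lowest tool z [-0.032 -0.032 -0.032 -0.032 -0.031 -0.031 -0.031 -0.03  -0.029 -0.029
 -0.029 -0.029] x [[-0.01  -0.013 -0.057]
 [-0.002  0.015 -0.032]] px 283.0 335.0
scene 973 lowest tool z [-0.035 -0.035 -0.035 -0.034 -0.033 -0.033 -0.03  -0.03  -0.03  -0.029
 -0.029 -0.018] x [[ 0.003 -0.014 -0.058]
 [ 0.012  0.013 -0.03 ]] px 245.0 98.0
180 238 [ 0.342 -0.277  0.028] [196 195 204]
180 242 [ 0.339 -0.281  0.026] [144 143 149]
180 246 [ 0.417 -0.262  0.179] [38 37 41]
180 250 [ 0.418 -0.263  0.183] [37 38 39]
180 254 [ 0.42  -0.264  0.189] [38 40 41]
180 258 [ 0.421 -0.265  0.194] [36 36 38]
370 238 [ 0.512 -0.408 -0.001] [172 127  89]
370 242 [ 0.5   -0.319  0.175] [133 100  74]
370 246 [ 0.499 -0.319  0.178] [40 39 40]
370 250 [ 0.498 -0.317  0.184] [36 35 38]
370 254 [ 0.496 -0.317  0.188] [37 37 39]
370 258 [ 0.495 -0.316  0.194] [32 32 33]
```

View pics/crop2.png

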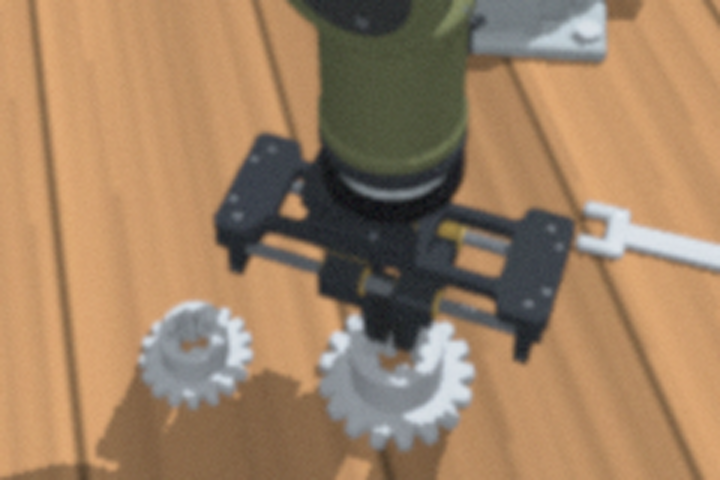

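The side view shows the fingertips hovering above the hub, at crop (395,345). All three cameras put the tips at tool z = -0.029 instead of the stated +0.011. The true tips are therefore about 40 mm higher than reported, and I'll work by that. I open and go down about 37 mm further, watching the force.

```bash
python3 -m inch '1 0.002 0.0015 0 0 0 0;1 0 0 0 0 0 0;1 0 0 0 0 0 0;1 0 0 0 0 0 0;1 0 0 0 0 0 0;1 0 0 0 0 0 0;1 0 0 0 0 0 0;1 0 0 0 0 0 0;1 0 0 0 0 0 0;1 0 0 0 0 0 0;1 0 0 0 0 0 0;1 0 0 0 0 0 0;1 0 0 0.005 0 0 0;1 0 0 0.005 0 0 0;1 0 0 0.005 0 0 0;1 0 0 0.003 0 0 0;1 0 0 0 0 0 0' 45; python3 - <<'E'
from h import *
to(.4468,-.3077,-.0145)
s=get_state(); M=R.from_quat(s['eef_rot']).as_matrix(); t=np.array(s['tool_pos'])
p,d,m=snap('side'); P=cloud(d,m); Q=(P-t)@M
dark=(p.max(-1)<70)&(abs(Q[...,0])<.03)&(abs(Q[...,1])<.07)&(P[...,2]>.015)
q=Q[dark]; T=P[dark]
for sg in(-1,1):
    k=(q[:,1]*sg>.03)&(q[:,1]*sg<.062); 
    if k.sum()>20: print(sg,k.sum(),np.sort(q[k,2])[-10:].round(3),np.sort(T[k,2])[:6].round(3), np.percentile(q[k],[5,95],axis=0).round(3))
E
```

```text
clock: 6.37
tool_pos: [0.4461, -0.3069, 0.0039]
eef_rot: [0.885, 0.465, -0.0, -0.001]
contact_force: [-0.2, -0.3, 0.3]
opening: 0.998
finger_force: 0.0
tool [ 0.4461 -0.3069  0.0039] shift [-0.0003  0.0011  0.0184] yaw 55.5 q7 0.14
-1 597 [-0.038 -0.037 -0.037 -0.037 -0.036 -0.035 -0.033 -0.033 -0.032 -0.03 ] [0.034 0.036 0.037 0.037 0.039 0.04 ] [[-0.029 -0.06  -0.543]
 [ 0.007 -0.032 -0.044]]
1 395 [-0.037 -0.037 -0.036 -0.034 -0.033 -0.033 -0.033 -0.032 -0.032 -0.028] [0.032 0.035 0.035 0.037 0.037 0.037] [[-0.025  0.031 -0.216]
 [ 0.019  0.06  -0.042]]
```

The offset holds: tips at z of about 0.033 with the tool reading 0.004. I descend 18 mm and close.

```bash
python3 -m inch '1 0 0.001 0.006 0 0 0;1 0 0 0.006 0 0 0;1 0 0 0.004 0 0 0;1 0 0 0.002 0 0 0;1 0 0 0 0 0 0;-1 0 0 0 0 0 0;-1 0 0 0 0 0 0;-1 0 0 0 0 0 0;-1 0 0 0 0 0 0;-1 0 0 0 0 0 0;-1 0 0 0 0 0 0;-1 0 0 0 0 0 0;-1 0 0 0 0 0 0;-1 0 0 0 0 0 0;-1 0 0 0 0 0 0' 45
```

```text
clock: 7.67
tool_pos: [0.4468, -0.3073, -0.013]
eef_rot: [0.885, 0.465, -0.0, -0.001]
contact_force: [-2.7, 1.8, 5.2]
opening: 0.625
finger_force: 45.0
```

Gripped at 55 mm. I lift and swing to over the shaft.

```bash
python3 -m inch '-1 0 0 -0.005 0 0 0;-1 0 0 -0.02 0 0 0;-1 0 0 -0.03 0 0 0;-1 0 0 -0.04 0 0 0;-1 0 0 -0.04 0 0 0;-1 0 0 -0.04 0 0 0;-1 0 0 -0.03 0 0 0;-1 0.0298 0.005 -0.005 0 0 -0.052;-1 0.0298 0.005 0 0 0 -0.052;-1 0.0298 0.005 0 0 0 -0.052;-1 0.0298 0.005 0 0 0 -0.052;-1 0.0298 0.005 0 0 0 -0.052;-1 0.0298 0.005 0 0 0 -0.052;-1 0.0298 0.005 0 0 0 -0.052;-1 0.0298 0.005 0 0 0 -0.052;-1 0.0298 0.005 0 0 0 -0.052;-1 0.025 0.004 0 0 0 -0.052;-1 0.015 0.002 0 0 0 -0.052;-1 0 0 0 0 0 0;-1 0 0 0 0 0 0'; python3 - <<'E'
from h import *
to(.602,.0127,.19)
p,d,m=snap('side','side3.png'); P=cloud(d,m); t=np.array(get_state()['tool_pos'])
T=P[(np.hypot(P[...,0]-t[0],P[...,1]-t[1])<.06)&(P[...,2]>t[2]-.005)&(P[...,2]<t[2]+.08)&(p.min(-1)>110)]
print(len(T)); print(np.histogram(T[:,2],bins=12))
hh=T[T[:,2]<t[2]+.028]; print('plate',cv2.minEnclosingCircle(hh[:,:2].astype(np.float32)),np.sort(hh[:,2])[:5])
E
```

```text
clock: 9.33
tool_pos: [0.601, -0.0404, 0.1963]
eef_rot: [0.717, 0.697, -0.001, -0.0]
contact_force: [0.3, -1.1, -5.9]
opening: 0.623
finger_force: 45.0
tool [ 0.601  -0.0404  0.1963] shift [ 0.0531 -0.0006  0.0063] yaw 88.3 q7 0.02
1071
(array([ 20,  69, 224, 195,  33,  53,  49,  50,  52,  58, 131, 137]), array([0.20628362, 0.21010992, 0.21393623, 0.21776253, 0.22158883,
       0.22541514, 0.22924144, 0.23306775, 0.23689405, 0.24072035,
       0.24454666, 0.24837296, 0.25219926]))
plate ((0.6008760333061218, -0.043864134699106216), 0.04716786369681358) [0.20628362 0.20766797 0.20782492 0.20794294 0.20815011]
```

The sprocket is held level. I move over the axis, then measure it against the shaft.

```bash
python3 -m inch '-1 0.018 -0.0005 0 0 0 0;-1 0.018 -0.0005 0 0 0 0;-1 0.012 0 0 0 0 0;-1 0.006 0 0 0 0 0;-1 0 0 0 0 0 0;-1 0 0 0 0 0 0;-1 0 0 0 0 0 0'; python3 - <<'E'
from h import *
to(.602,.0127,.19)
t=np.array(get_state()['tool_pos'])
for n in('side','scene'):
    p,d,m=snap(n,n+'4.png'); P=cloud(d,m)
    T=P[(np.hypot(P[...,0]-.602,P[...,1]-.013)<.06)&(P[...,2]>.2)&(P[...,2]<.224)&(p.min(-1)>100)]
    print(n,'plate',len(T),cv2.minEnclosingCircle(T[:,:2].astype(np.float32)),np.percentile(T[:,2],[1,50,99]))
    S=P[(np.hypot(P[...,0]-.602,P[...,1]-.013)<.022)&(P[...,2]>.135)&(P[...,2]<.178)]
    if len(S): print('shaft',len(S),cv2.minEnclosingCircle(S[:,:2].astype(np.float32)))
z=np.load('side1.npz'); P=cloud(z['d'],dict(intrinsics=z['K'],view=z['V']))
S=P[(np.hypot(P[...,0]-.602,P[...,1]-.013)<.022)&(P[...,2]>.135)&(P[...,2]<.178)];print(cv2.minEnclosingCircle(S[:,:2].astype(np.float32)))
E
```

```text
clock: 9.97
tool_pos: [0.6021, 0.0111, 0.197]
eef_rot: [0.719, 0.695, -0.001, 0.001]
contact_force: [-0.4, -0.1, -4.6]
opening: 0.625
finger_force: 45.0
tool [0.6021 0.0111 0.197 ] shift [ 0.0016 -0.0002  0.007 ] yaw 88.1 q7 -0.06
side plate 479 ((0.6015369296073914, 0.008260921575129032), 0.04797544702887535) [0.21031049 0.21795384 0.22346331]
shaft 244 ((0.6012038588523865, 0.010026004165410995), 0.017889393493533134)
scene plate 261 ((0.6033316254615784, 0.013272990472614765), 0.04529726505279541) [0.2121373  0.21952225 0.22291849]
shaft 91 ((0.6029300689697266, 0.015614146366715431), 0.01610790751874447)
((0.6010987162590027, 0.010185269638895988), 0.017880210652947426)
```

The sprocket sits about 1.8 mm short in y, so I correct that and lower toward contact.

```bash
python3 -m inch '-1 0.0018 0 0.004 0 0 0;-1 0 0 0.005 0 0 0;-1 0 0 0.005 0 0 0;-1 0 0 0.004 0 0 0;-1 0 0 0.001 0 0 0;-1 0 0 0.001 0 0 0;-1 0 0 0 0 0 0;-1 0 0 0 0 0 0'; python3 -m inch '-1 0 0 0.001 0 0 0;-1 0 0 0.001 0 0 0;-1 0 0 0 0 0 0;-1 0 0 0 0 0 0'
```

```text
clock: 10.73
tool_pos: [0.6024, 0.0151, 0.177]
eef_rot: [0.718, 0.696, 0.0, 0.0]
contact_force: [-0.1, 0.3, -5.9]
opening: 0.629
finger_force: 45.0
clock: 11.07
tool_pos: [0.6022, 0.0151, 0.175]
eef_rot: [0.718, 0.696, -0.0, -0.0]
contact_force: [-0.4, -0.4, -5.7]
opening: 0.626
finger_force: 45.0
```

```bash
python3 -m inch '-1 0 0 0.001 0 0 0;-1 0 0 0.001 0 0 0;-1 0 0 0 0 0 0;-1 0 0 0 0 0 0'
```

```text
clock: 11.4
tool_pos: [0.6021, 0.0151, 0.1729]
eef_rot: [0.718, 0.696, -0.0, -0.0]
contact_force: [0.2, -0.2, -6.7]
opening: 0.623
finger_force: 45.0
```

```bash
for i in 1; do python3 -m inch '-1 0 0 0.001 0 0 0;-1 0 0 0 0 0 0;-1 0 0 0 0 0 0'; done; python3 -m inch '-1 0 0 0.001 0 0 0;-1 0 0 0 0 0 0;-1 0 0 0 0 0 0'
```

```text
clock: 11.65
tool_pos: [0.6023, 0.0152, 0.1721]
eef_rot: [0.718, 0.696, 0.0, 0.0]
contact_force: [-0.9, 0.3, -4.5]
opening: 0.626
finger_force: 45.0
clock: 11.9
tool_pos: [0.6023, 0.0147, 0.1712]
eef_rot: [0.718, 0.696, -0.0, 0.0]
contact_force: [-0.9, -0.8, -2.1]
opening: 0.625
finger_force: 45.0
```

Contact has started. I press to about 10 N.

```bash
python3 -m inch '-1 0 0 0.001 0 0 0;-1 0 0 0 0 0 0;-1 0 0 0 0 0 0'; python3 -m inch '-1 0 0 0.001 0 0 0;-1 0 0 0 0 0 0;-1 0 0 0 0 0 0'
```

```text
clock: 12.15
tool_pos: [0.6023, 0.0145, 0.1704]
eef_rot: [0.718, 0.696, -0.0, 0.0]
contact_force: [-1.3, -2.0, 2.0]
opening: 0.624
finger_force: 45.0
clock: 12.4
tool_pos: [0.6024, 0.0146, 0.1699]
eef_rot: [0.718, 0.696, 0.0, 0.0]
contact_force: [-3.1, -1.5, 6.6]
opening: 0.628
finger_force: 45.0
```

```bash
python3 -m inch '-1 0 0 0 0 0 0.03;-1 0 0 0 0 0 0.03;-1 0 0 0 0 0 0.03;-1 0 0 0 0 0 0.03;-1 0 0 0 0 0 0.03;-1 0 0 0 0 0 0.03;-1 0 0 0 0 0 0'; python3 -m inch '-1 0 0 0 0 0 0.03;-1 0 0 0 0 0 0.03;-1 0 0 0 0 0 0.03;-1 0 0 0 0 0 0.03;-1 0 0 0 0 0 0.03;-1 0 0 0 0 0 0.03;-1 0 0 0 0 0 0'
```

```text
clock: 12.98
tool_pos: [0.6017, 0.0139, 0.1682]
eef_rot: [0.778, 0.628, -0.001, 0.0]
contact_force: [-0.6, -5.3, -6.5]
opening: 0.627
finger_force: 45.1
clock: 13.57
tool_pos: [0.602, 0.0138, 0.1682]
eef_rot: [0.831, 0.556, -0.001, 0.001]
contact_force: [-0.7, -5.7, -6.9]
opening: 0.625
finger_force: 45.1
```

```bash
python3 -c "
from h import *
print(np.array(get_state()['moment']).round(3))"; python3 -m inch '-1 0 0 0.001 0 0 0;-1 0 0 0.001 0 0 0;-1 0 0 0 0 0 0'; python3 -c "
from h import *
print(np.array(get_state()['moment']).round(3))"
```

```text
[-1.265  0.209  0.553]
clock: 13.82
tool_pos: [0.6021, 0.0138, 0.1679]
eef_rot: [0.831, 0.556, -0.0, 0.001]
contact_force: [-4.4, -4.9, 4.5]
opening: 0.628
finger_force: 45.1
[-1.235  0.958  0.603]
```

The z-moment of 0.55 N m means it has caught the splines. I ease back the turn and the side force.

```bash
python3 -m inch '-1 -0.0006 -0.0003 0 0 0 -0.02;-1 0 0 0 0 0 -0.02;-1 0 0 0 0 0 0'; python3 -c "
from h import *
print(np.array(get_state()['moment']).round(3))"; python3 -m inch '-1 0 0 0 0 0 -0.02;-1 0 0 0 0 0 0;-1 0 0 0 0 0 0'; python3 -c "
from h import *
print(np.array(get_state()['moment']).round(3))"
```

```text
clock: 14.07
tool_pos: [0.6019, 0.0139, 0.1669]
eef_rot: [0.82, 0.573, -0.0, 0.0]
contact_force: [-1.3, -5.2, -1.7]
opening: 0.631
finger_force: 45.0
[-1.285  0.253  0.116]
clock: 14.32
tool_pos: [0.6018, 0.0142, 0.1666]
eef_rot: [0.814, 0.58, -0.0, 0.0]
contact_force: [-0.6, -4.4, -4.2]
opening: 0.628
finger_force: 45.0
[-1.236  0.197  0.027]
```

```bash
python3 -m inch '-1 -0.0006 0.0002 0.001 0 0 0;-1 0 0 0.001 0 0 0;-1 0 0 0.001 0 0 0;-1 0 0 0 0 0 0'; python3 -c "
from h import *
print(np.array(get_state()['moment']).round(3))"
```

```text
clock: 14.65
tool_pos: [0.6018, 0.014, 0.1636]
eef_rot: [0.814, 0.581, -0.0, 0.0]
contact_force: [-0.1, -5.0, -6.0]
opening: 0.627
finger_force: 45.0
[-1.074  0.041  0.097]
```

```bash
python3 -m inch '-1 -0.001 0.0003 0.001 0 0 0;-1 0 0 0.002 0 0 0;-1 0 0 0.002 0 0 0;-1 0 0 0.002 0 0 0;-1 0 0 0 0 0 0'; python3 -c "
from h import *
print(np.array(get_state()['moment']).round(3))"
```

```text
clock: 15.07
tool_pos: [0.6016, 0.0138, 0.1563]
eef_rot: [0.814, 0.581, 0.0, -0.0]
contact_force: [-0.6, -1.5, -7.4]
opening: 0.625
finger_force: 45.0
[-0.387 -0.083  0.015]
```

```bash
python3 -m inch '-1 -0.0003 0 0.0025 0 0 0;-1 0 0 0.0025 0 0 0;-1 0 0 0.0025 0 0 0;-1 0 0 0.0025 0 0 0;-1 0 0 0.0025 0 0 0;-1 0 0 0.0025 0 0 0;-1 0 0 0.0025 0 0 0;-1 0 0 0 0 0 0'; python3 -c "
from h import *
print(np.array(get_state()['moment']).round(3))"
```

```text
clock: 15.73
tool_pos: [0.6016, 0.0132, 0.1389]
eef_rot: [0.814, 0.581, 0.0, -0.0]
contact_force: [0.5, 0.8, -6.5]
opening: 0.627
finger_force: 45.0
[ 0.131 -0.03  -0.005]
```

```bash
python3 -m inch '-1 0 0 0.0025 0 0 0;-1 0 0 0.0025 0 0 0;-1 0 0 0.0025 0 0 0;-1 0 0 0.0025 0 0 0;-1 0 0 0.0025 0 0 0;-1 0 0 0.0025 0 0 0;-1 0 0 0.0025 0 0 0;-1 0 0 0.0025 0 0 0;-1 0 0 0 0 0 0;-1 0 0 0 0 0 0'; python3 -c "
from h import *
print(np.array(get_state()['moment']).round(3))"
```

```text
clock: 16.57
tool_pos: [0.6016, 0.0131, 0.1191]
eef_rot: [0.814, 0.581, 0.0, -0.0]
contact_force: [1.3, 2.3, -7.5]
opening: 0.626
finger_force: 45.0
[ 0.397 -0.133  0.085]
```

```bash
python3 -m inch '-1 0.0004 0 0.0015 0 0 0;-1 0 0 0.0015 0 0 0;-1 0 0 0.0015 0 0 0;-1 0 0 0.001 0 0 0;-1 0 0 0 0 0 0;-1 0 0 0 0 0 0'; python3 -m inch '-1 0 0 0.0007 0 0 0;-1 0 0 0.0007 0 0 0;-1 0 0 0 0 0 0;-1 0 0 0 0 0 0'
```

```text
clock: 17.07
tool_pos: [0.6017, 0.0131, 0.1138]
eef_rot: [0.814, 0.581, -0.0, -0.0]
contact_force: [1.1, 1.9, -6.7]
opening: 0.625
finger_force: 45.0
clock: 17.4
tool_pos: [0.6017, 0.0131, 0.1125]
eef_rot: [0.814, 0.581, -0.0, -0.0]
contact_force: [-0.1, 1.8, -6.6]
opening: 0.624
finger_force: 45.0
```

```bash
python3 -m inch '-1 0 0 0.0007 0 0 0;-1 0 0 0.0007 0 0 0;-1 0 0 0 0 0 0;-1 0 0 0 0 0 0'
```

```text
clock: 17.73
tool_pos: [0.6017, 0.0131, 0.112]
eef_rot: [0.814, 0.581, 0.0, 0.0]
contact_force: [-2.2, 0.5, 5.7]
opening: 0.627
finger_force: 45.0
```

Contact at 0.112, with 0.1115 expected for home. I let go, back up and verify.

```bash
python3 -m inch '1 0 0 -0.0007 0 0 0;1 0 0 0 0 0 0;1 0 0 0 0 0 0;1 0 0 0 0 0 0;1 0 0 0 0 0 0;1 0 0 0 0 0 0;1 0 0 0 0 0 0;1 0 0 -0.01 0 0 0;1 0 0 -0.02 0 0 0;1 0 0 -0.03 0 0 0;1 0 0 -0.03 0 0 0;1 0 0 -0.03 0 0 0;1 0 0 0 0 0 0;1 0 0 0 0 0 0'; python3 - <<'E'
from h import *
to(.471,.269,.2)
for n in('wrist','side','scene'):
    p,d,m=snap(n,n+'5.png'); P=cloud(d,m)
    c=(.602,.0125); ok=(np.hypot(P[...,0]-c[0],P[...,1]-c[1])<.032)&(P[...,2]>.155)&(P[...,2]<.175)
    T=P[ok]; 
    if len(T)<30: print(n,len(T)); continue
    A=np.c_[T[:,:2]-c,np.ones(len(T))]; rr=np.hypot(*(T[:,:2]-c).T); k=(rr>.021)&(rr<.026)
    w=np.linalg.lstsq(A[k],T[k,2],rcond=None)[0]
    print(n,len(T),'hub top z',np.median(T[k,2]).round(4),'tilt',w[:2].round(3),cv2.minEnclosingCircle(T[:,:2].astype(np.float32)))
    rr=np.hypot(P[...,0]-c[0],P[...,1]-c[1]); S=P[(rr<.01)&(P[...,2]>.178)]; print('shaft top',np.median(S[:,2]) if len(S) else None)
E
```

```text
clock: 18.9
tool_pos: [0.6031, 0.013, 0.2344]
eef_rot: [0.814, 0.581, 0.002, 0.001]
contact_force: [-0.1, 0.0, 0.3]
opening: 1.0
finger_force: 0.0
tool [0.6031 0.013  0.2344] shift [ 0.1991 -0.2082  0.0338] yaw 71.0 q7 -0.29
wrist 1952 hub top z 0.1637 tilt [0.001 0.   ] ((0.6023147702217102, 0.012279379181563854), 0.02827949821949005)
shaft top 0.1845189396883006
side 286 hub top z 0.1645 tilt [ 0.004 -0.013] ((0.6008815765380859, 0.010155033320188522), 0.028966331854462624)
shaft top 0.18555947545292084
scene 224 hub top z 0.1653 tilt [-0.06 -0.07] ((0.6008858680725098, 0.011743561364710331), 0.02919466234743595)
shaft top 0.6255931470697648
```

The sprocket is home: the shaft end stands 20.9 mm over the hub (21 nominal) and it is level. Now the collar.

```bash
python3 -m inch '1 0.015 -0.015 0 0 0 0;1 0.032 -0.034 0 0 0 0;1 0.035 -0.036 0 0 0 0;1 0.035 -0.036 0 0 0 0;1 0.035 -0.036 0 0 0 0;1 0.028 -0.03 0.02 0 0 0;1 0.014 -0.015 0.03 0 0 0;1 0.006 -0.006 0.03 0 0 0;1 0 0 0.03 0 0 0;1 0 0 0.02 0 0 0;1 0 0 0 0 0 0;1 0 0 0 0 0 0' 30; python3 - <<'E'
from h import *
p,d,m=snap('wrist','w6.png'); P=cloud(d,m)
T=ring(P,(.471,.269),.010,.022,.04); c=cv2.minEnclosingCircle(T[:,:2].astype(np.float32))[0]; to(c[0],c[1],-.024)
E
```

```text
clock: 20.05
tool_pos: [0.4844, 0.2386, 0.1023]
eef_rot: [0.814, 0.581, -0.002, -0.0]
contact_force: [-0.4, -0.0, 0.4]
opening: 1.003
finger_force: 0.0
1726 [0.4725 0.2708 0.0144] ((0.47226741909980774, 0.2700320780277252), 0.028136635199189186)
tool [0.4856 0.239  0.1036] shift [ 0.0251 -0.0227  0.1276] yaw 71.0 q7 -0.66
```

View pics/w6.png

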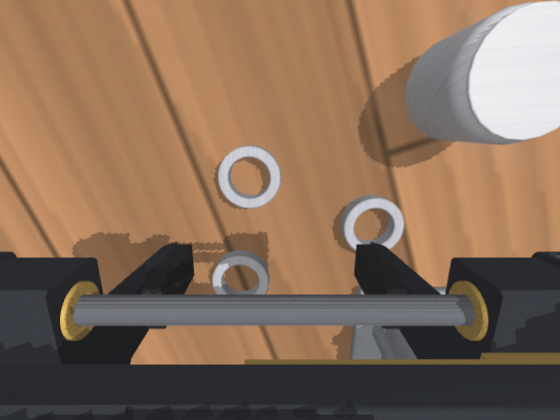

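The view shows the chosen collar at (249,177), with the other rings at (240,275) and (373,225). I centre over it, descend and check.

```bash
python3 -m inch '1 0.013 -0.011 0.02 0 0 0;1 0.012 -0.0115 0.025 0 0 0;1 0 0 0.025 0 0 0;1 0 0 0.01 0 0 0;1 0 0 0 0 0 0;1 0 0 0 0 0 0;1 0 0 0 0 0 0'; python3 - <<'E'
from h import *
p,d,m=snap('wrist'); P=cloud(d,m)
T=ring(P,(.472,.270),.010,.022,.033); to(.4723,.270,-.025)
E
```

```text
clock: 20.68
tool_pos: [0.474, 0.27, 0.0252]
eef_rot: [0.814, 0.58, 0.001, 0.0]
contact_force: [-0.2, -0.0, -0.1]
opening: 1.0
finger_force: 0.0
3082 [0.4726 0.2712 0.0144] ((0.47199922800064087, 0.2697186768054962), 0.02848893404006958)
tool [0.474  0.2701 0.0253] shift [-0.0008 -0.0016  0.0503] yaw 71.0 q7 -0.68
```

```bash
python3 -m inch '1 -0.001 -0.0016 0.015 0 0 0;1 0 0 0.015 0 0 0;1 0 0 0.01 0 0 0;1 0 0 0.005 0 0 0;1 0 0 0.003 0 0 0;1 0 0 0 0 0 0;-1 0 0 0 0 0 0;-1 0 0 0 0 0 0;-1 0 0 0 0 0 0;-1 0 0 0 0 0 0;-1 0 0 0 0 0 0;-1 0 0 0 0 0 0;-1 0 0 0 0 0 0;-1 0 0 0 0 0 0;-1 0 0 0 0 0 0;-1 0 0 0 0 0 0' 30; python3 -c "
from h import *
to(.602,.0125,.17)"
```

```text
clock: 22.07
tool_pos: [0.4708, 0.27, -0.0241]
eef_rot: [0.814, 0.581, 0.0, -0.0]
contact_force: [0.1, 0.6, 4.9]
opening: 0.628
finger_force: 30.0
tool [ 0.4708  0.27   -0.0241] shift [-0.2008  0.2078 -0.1942] yaw 71.0 q7 -0.68
```

```bash
python3 -m inch '-1 0 0 -0.005 0 0 0;-1 0 0 -0.02 0 0 0;-1 0 0 -0.035 0 0 0;-1 0 0 -0.04 0 0 0;-1 0 0 -0.04 0 0 0;-1 0 0 -0.04 0 0 0;-1 0 0 -0.03 0 0 0;-1 -0.012 0.0125 0 0 0 0;-1 -0.025 0.026 0 0 0 0;-1 -0.025 0.026 0 0 0 0;-1 -0.025 0.026 0 0 0 0;-1 -0.025 0.026 0 0 0 0;-1 -0.025 0.026 0 0 0 0;-1 -0.025 0.026 0 0 0 0;-1 -0.02 0.0205 0 0 0 0;-1 -0.012 0.0125 0 0 0 0;-1 -0.004 0.004 0 0 0 0;-1 0 0 0 0 0 0;-1 0 0 0 0 0 0'; cat > chk.py <<'E'
from h import *
to(.6022,.0123,.165)
t=np.array(get_state()['tool_pos'])
for n in('side','scene'):
    p,d,m=snap(n); P=cloud(d,m)
    T=P[(np.hypot(P[...,0]-t[0],P[...,1]-t[1])<.04)&(P[...,2]>t[2]+.02)&(P[...,2]<t[2]+.045)&(p.min(-1)>100)]
    S=P[(np.hypot(P[...,0]-.602,P[...,1]-.012)<.035)&(P[...,2]>.139)&(P[...,2]<.1635)&(p.min(-1)>90)]
    for a,X in(('collar',T),('hub',S)):
        if len(X)>20: print(n,a,len(X),np.round(cv2.minEnclosingCircle(X[:,:2].astype(np.float32))[0],4),round(cv2.minEnclosingCircle(X[:,:2].astype(np.float32))[1],4),np.percentile(X[:,2],[2,98]).round(4))
E
python3 chk.py
```

```text
clock: 23.65
tool_pos: [0.5996, 0.0175, 0.1852]
eef_rot: [0.814, 0.581, -0.0, -0.001]
contact_force: [0.3, 0.4, -1.1]
opening: 0.628
finger_force: 30.0
tool [0.5996 0.0175 0.1852] shift [-0.0041  0.0042  0.0202] yaw 71.1 q7 -0.29
side collar 405 [0.5993 0.0168] 0.03 [0.2102 0.2267]
side hub 254 [0.6008 0.0111] 0.0291 [0.1396 0.1633]
scene collar 187 [0.6009 0.0196] 0.0284 [0.2129 0.2289]
scene hub 100 [0.6042 0.0169] 0.0261 [0.1403 0.1632]
```

```bash
python3 -m inch '-1 -0.0045 0.0038 0.004 0 0 0;-1 0 0 0.004 0 0 0;-1 0 0 0.004 0 0 0;-1 0 0 0 0 0 0;-1 0 0 0 0 0 0;-1 0 0 0 0 0 0'; python3 chk.py
```

```text
clock: 24.25
tool_pos: [0.6027, 0.0105, 0.1735]
eef_rot: [0.814, 0.581, -0.0, -0.0]
contact_force: [0.1, -1.4, -1.0]
opening: 0.628
finger_force: 30.0
tool [0.6027 0.0105 0.1735] shift [ 0.0015 -0.0011  0.0085] yaw 71.0 q7 -0.28
side collar 401 [0.6041 0.0091] 0.0295 [0.1982 0.2148]
side hub 248 [0.6005 0.011 ] 0.0297 [0.1395 0.1634]
scene collar 179 [0.6028 0.0114] 0.0279 [0.2012 0.2168]
scene hub 105 [0.605  0.0169] 0.0277 [0.1395 0.1634]
```

```bash
python3 -m inch '-1 0.0011 -0.0014 0.003 0 0 0;-1 0 0 0.003 0 0 0;-1 0 0 0.003 0 0 0;-1 0 0 0.001 0 0 0;-1 0 0 0 0 0 0;-1 0 0 0 0 0 0'; python3 -m inch '-1 0 0 0.001 0 0 0;-1 0 0 0.001 0 0 0;-1 0 0 0 0 0 0;-1 0 0 0 0 0 0';python3 -m inch '-1 0 0 0.001 0 0 0;-1 0 0 0.001 0 0 0;-1 0 0 0 0 0 0;-1 0 0 0 0 0 0'
```

```text
clock: 24.85
tool_pos: [0.6017, 0.0118, 0.1635]
eef_rot: [0.814, 0.581, -0.0, -0.0]
contact_force: [-1.0, 0.9, -1.4]
opening: 0.627
finger_force: 30.0
clock: 25.18
tool_pos: [0.6018, 0.0119, 0.1616]
eef_rot: [0.814, 0.581, 0.0, -0.0]
contact_force: [-0.1, 0.1, -1.8]
opening: 0.625
finger_force: 30.0
clock: 25.52
tool_pos: [0.6017, 0.0119, 0.1595]
eef_rot: [0.814, 0.581, -0.0, -0.0]
contact_force: [0.1, -0.3, -1.7]
opening: 0.632
finger_force: 30.0
```

```bash
python3 -m inch '-1 0 0 0.001 0 0 0;-1 0 0 0.001 0 0 0;-1 0 0 0 0 0 0;-1 0 0 0 0 0 0';python3 -m inch '-1 0 0 0.001 0 0 0;-1 0 0 0.001 0 0 0;-1 0 0 0 0 0 0;-1 0 0 0 0 0 0'
```

```text
clock: 25.85
tool_pos: [0.6017, 0.0119, 0.1575]
eef_rot: [0.814, 0.581, -0.0, -0.0]
contact_force: [0.5, -0.8, -2.1]
opening: 0.625
finger_force: 30.0
clock: 26.18
tool_pos: [0.6017, 0.0119, 0.1555]
eef_rot: [0.814, 0.581, -0.0, -0.0]
contact_force: [0.2, 0.3, -2.1]
opening: 0.626
finger_force: 30.0
```

```bash
python3 -m inch '-1 0 0 0.001 0 0 0;-1 0 0 0.001 0 0 0;-1 0 0 0.001 0 0 0;-1 0 0 0.001 0 0 0;-1 0 0 0 0 0 0;-1 0 0 0 0 0 0'
```

```text
clock: 26.68
tool_pos: [0.6017, 0.0119, 0.1515]
eef_rot: [0.814, 0.581, -0.0, -0.0]
contact_force: [0.2, -0.7, -2.2]
opening: 0.625
finger_force: 30.0
```

```bash
python3 -m inch '-1 0 0 0.0015 0 0 0;-1 0 0 0.0015 0 0 0;-1 0 0 0.0015 0 0 0;-1 0 0 0.0015 0 0 0;-1 0 0 0.001 0 0 0;-1 0 0 0 0 0 0;-1 0 0 0 0 0 0';python3 -m inch '-1 0 0 0.0007 0 0 0;-1 0 0 0.0007 0 0 0;-1 0 0 0 0 0 0;-1 0 0 0 0 0 0'
```

```text
clock: 27.27
tool_pos: [0.6017, 0.0119, 0.1445]
eef_rot: [0.814, 0.581, -0.0, -0.0]
contact_force: [0.6, 0.8, -2.0]
opening: 0.626
finger_force: 30.0
clock: 27.6
tool_pos: [0.6017, 0.0119, 0.1432]
eef_rot: [0.814, 0.581, 0.0, -0.0]
contact_force: [-0.8, -0.5, -1.7]
opening: 0.627
finger_force: 30.0
```

```bash
python3 -m inch '-1 0 0 0.0007 0 0 0;-1 0 0 0.0007 0 0 0;-1 0 0 0 0 0 0;-1 0 0 0 0 0 0'
```

```text
clock: 27.93
tool_pos: [0.6017, 0.0119, 0.1417]
eef_rot: [0.814, 0.581, -0.0, -0.0]
contact_force: [0.4, -0.8, -1.6]
opening: 0.625
finger_force: 30.0
```

```bash
python3 -m inch '-1 0 0 0.0007 0 0 0;-1 0 0 0 0 0 0;-1 0 0 0 0 0 0';python3 -m inch '-1 0 0 0.0007 0 0 0;-1 0 0 0 0 0 0;-1 0 0 0 0 0 0'
```

```text
clock: 28.18
tool_pos: [0.6017, 0.0119, 0.1411]
eef_rot: [0.814, 0.581, -0.0, -0.0]
contact_force: [0.5, -0.7, -0.3]
opening: 0.628
finger_force: 30.0
clock: 28.43
tool_pos: [0.6019, 0.0118, 0.1409]
eef_rot: [0.814, 0.581, 0.0, 0.0]
contact_force: [-1.0, -0.2, 3.3]
opening: 0.626
finger_force: 30.0
```

Contact with the hub at 0.141, as expected. I release, retreat and verify.

```bash
python3 -m inch '1 0 0 0 0 0 0;1 0 0 0 0 0 0;1 0 0 0 0 0 0;1 0 0 0 0 0 0;1 0 0 0 0 0 0;1 0 0 0 0 0 0;1 0 0 0 0 0 0;1 0 0 -0.01 0 0 0;1 0 0 -0.02 0 0 0;1 0 0 -0.03 0 0 0;1 0 0 -0.03 0 0 0;1 0 0 0 0 0 0;1 0 0 0 0 0 0'; python3 - <<'E'
from h import *
p,d,m=snap('wrist','w7.png'); P=cloud(d,m); c=np.array((.6022,.0123))
rr=np.hypot(P[...,0]-c[0],P[...,1]-c[1])
T=P[(rr<.034)&(P[...,2]>.175)&(P[...,2]<.195)]; print(cv2.minEnclosingCircle(P[(rr<.034)&(P[...,2]>.174)&(P[...,2]<.1825)][:,:2].astype(np.float32)))
T=P[(rr>.0205)&(rr<.026)&(P[...,2]>.17)&(P[...,2]<.19)]; w=np.linalg.lstsq(np.c_[T[:,:2]-c,np.ones(len(T))],T[:,2],rcond=None)[0]
print(len(T),'collar top, tilt',w.round(4),'shaft top',np.median(P[(rr<.01)&(P[...,2]<.2)][:,2]))
E
```

```text
clock: 29.52
tool_pos: [0.6032, 0.0118, 0.2329]
eef_rot: [0.814, 0.581, 0.002, 0.001]
contact_force: [0.0, -0.3, -0.4]
opening: 1.003
finger_force: 0.0
((0.6028918027877808, 0.011749840341508389), 0.028538184240460396)
1187 collar top, tilt [ 1.000e-03 -1.000e-04  1.796e-01] shaft top 0.18460682051864294
```

View pics/w7.png

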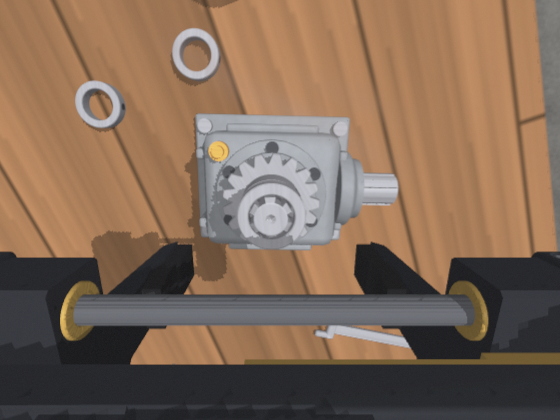

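The collar at (270,213) lies flat on the hub. The shaft end stands 5.0 mm out of it, it is centred to under 1 mm, and the gripper is clear.

```bash
python3 -c "
from plant import r
print(r.finish_job())"
```

```text
the job is handed in; nothing more can be done
None
```

The job is handed in, with no verdict returned: by the cameras the sprocket is home on the shoulder and the collar flat on its hub, the gripper is clear, and the robot clock read about 30 s.

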